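# Unclamp the capsule plate and bring it to the index mark on the turntable

## Task

Swing the clamp bar of the capsule fixture up to upright or beyond, leave it up, and slide the capsule plate along its bed until it is out from beneath the bar and the keeper lips. Carry the plate level, lay it gently (do not drop it) flat in the fenced bay of the turntable, either way round, and let go. Only then turn the turntable by its post until the post's pointer faces the index mark, without disturbing the bottles, vessels and spatula around.

Things in the scene. Friction and masses are not known exactly. Their poses are not given: they have to be found in the camera images.
- fixture: Fixed clamp fixture: aluminium bed 200 x 92 mm, x -118 to +82, top 25 mm up, 7 mm side rails. Origin: on the bench under the centre of the clamped plate. -x: way the plate slides out, straight, side play 3 mm; +y: hinge side (raised bar at x 18, y 85 mm). Dark keeper lips over the plate's long edges, x 32 to 76 mm, tops 43 mm up, stop it being lifted until it has slid 40 mm.
- clamp_bar (a joint): Angle of the steel clamp bar (rad): 0 = down across the plate, 1.57 = upright, 2.0 = stop. Bar 20 mm wide, 8 mm thick; raised, its end stands up to 215 mm above the bench, in the way of a low carry to that side; stiff hinge, stays at any angle (2 to 3 N at the grip moves it). While down it blocks the plate's ridge, so the plate cannot slide.
- clamp_hinge (a point): Centre of the clamp bar's hinge, 40 mm above the bench. Hinge axis is along the fixture's x axis, bar runs to the fixture's -y when down.
- clamp_grip (a point): Centre of the black round grip at the bar's free end, 160 mm from the hinge, 40 mm above the bench when down: cylinder 26 mm in diameter, 26 mm long, its axis parallel to the hinge axis (fixture x); only bench beneath it. Can be pinched from above across its flat ends (26 mm apart); it pivots between the fingers as the bar swings.
- plate_mid (a point): Centre (half-way up its thickness) of the grey capsule plate: 140 mm (x) x 64 mm (y) x 10 mm, about 0.2 kg, white capsule ends in its top. x along its length, z up; as clamped its axes agree with the fixture's and it lies on the bed. A ridge 9 mm high crosses its top 31 to 39 mm along +x, just behind the clamp bar.
- plate_rib (a point): Middle of the plate's finger rib: an upright wall 14 mm thick (plate x), 50 mm wide (plate y), 26 mm high above the plate's top, to be pinched from above across its 14 mm. It stands 15 mm from the plate's centre towards -x; this point is 18 mm above plate_mid and 13 mm below the rib's top.
- turntable (a joint): Angle of the turntable (rad), anticlockwise seen from above: 0 = post and pointer face the index mark; starts at 0.9 to 1.5, so it must be turned clockwise. Turns freely with slight friction (about 0.6 N at the post) and stops when no longer pushed.
- bay (a point): Centre of the bay on the aluminium turntable's top face (30 mm above the bench; disc 230 mm in diameter), on the turning axis. The bay is 150 mm along this point's y axis and 74 mm along its x axis, between dark fences 7 mm high and 6 mm thick; the plate's long side goes along the point's y axis, 5 mm play all round.
- push_post (a point): On the axis of the upright black post on the turntable, 12 mm below the post's top: 18 mm in diameter, 50 mm high above the disc, 90 mm from the turning axis on the bay's -x side. A short dark pointer line lies between it and the rim.
- index_mark (a point): Tip of the fixed dark steel index wedge beside the rim, 30 mm above the bench, 127 mm from the turning axis. It does not turn.
- spatula: Steel spatula 180 mm long lying on the bench; bystander.
- amber_bottle: Amber bottle, 60 mm diameter, 110 mm high; bystander. Origin under its base.
- beaker: Glass beaker, 68 mm diameter, 85 mm high; bystander. Origin under its base.
- mixing_bowl: Steel mixing bowl, 110 mm diameter, 65 mm high; bystander. Origin under its base.
- small_jar: Small white jar with red lid, 52 mm diameter, 45 mm high; bystander. Origin under its base.
- ointment_tub: White tub with red lid, 90 mm diameter, 90 mm high; bystander. Origin under its base.
- dish: White porcelain dish, 96 mm diameter, 35 mm high; bystander. Origin under its base.
There are look-alikes about, which are no part of the job. What is shaped like the part that bears plate_mid but orange or pink is not meant.

How it is judged:
By the outcome, as a careful person would: the job done as asked, in the order asked, and still so for the second after the job is handed in, with the robot touching nothing.
It also fails if it takes over 64 s, if anything falls off the work surface, if the arm or the gripper's body presses on something with over 40 N, if the wrist force passes 120 N, or if a joint passes its speed limit or range.

## Robot

A 6-joint arm with a two-finger parallel gripper is mounted at the origin on the work surface. World frame = base frame: x ahead of the robot, y to its left, z up, the work surface at z = 0. Lengths are in m, angles in rad, forces in N, time in s.
With the tool pointing down it reaches from about 0.35 to 0.725 m from the base axis. Payload 4.3 kg.
Tool frame: the origin (TCP) lies on the front face of the gripper's body, between the roots of the fingers; the fingertips stand tips_ahead ahead of it and the grasp point (between the pads) lies 54 mm ahead of it (tips_ahead is the distance from the TCP to the fingertips, in m); z points along the fingers, y is the line along which they close (so a half turn about z gives the same grasp; the last joint's range is limited). The gripper opens to 85 mm and grips with 20 to 120 N. Pads are 22 mm wide; open, the fingers measure 114 mm over their backs; the gripper's body (76 mm by 85 mm) begins 54 mm behind the grasp point. The pads swing forward as they close: fully open they stand 13 mm farther back than shut.
Start: joints at [1.16, 0.377, 0.081, 1.274, 0, 1.46], TCP at [0.17, 0.549, 0.304] pointing down, gripper open.
Joint ranges: [-2.72, 2.72], [-0.84, 1.66], [-1.02, 1.22], [-1.77, 2.12], [-1.37, 1.28], [-3.14, 3.14]. Speed limits (rad/s): [2.57, 2.57, 3.14, 3.14, 3.14, 3.14].

## Interface

Orientations are given as a unit quaternion [x, y, z, w].
In Python, from workcell import get_state, read_camera, job_done, tips_ahead gives the robot as it stands.
- The arm moves only by the tool send_rows, never from a script. Its argument "commands" is a list of rows, each a list of 3 entries, a list of its own where there are three numbers: the turn, a rotation vector about the tool's x, y, z each as a share of 120 degrees, from -1 to 1, then the shift along the tool's x, y, z each as a share of 0.2 m, from -1 to 1, then the opening, from 0 (shut) to 1 (fully open). In form: [[[rx, ry, rz], [tx, ty, tz], hand], ...]. A call has 1 to 8 rows; each row is the pose to reach, as a shift and turn from the pose commanded when the call began, along the tool's axes at that moment; what a row does not reach only later rows make up. A row lasts 1/12 s, in which the tool goes at most 41.7 mm and 7.16 degrees, less where a joint would pass 70% of its speed; a pose out of reach is approached as far as the arm can. A call with a number of a shift or a turn outside -1 to 1 is refused whole. A call with a gripper value outside its range is refused whole. The fingers move at their own pace and stop on an object; "newtons" is the grip in N (left out, the last holds). Time passes only in rows, so rows that repeat a pose let the fingers close. It gives the time, the measured TCP pose, the force, the opening and the grip force at its end, in the units of the state.
- get_state(): the state, without advancing time (a new reading comes with each control period).
- read_camera(name): name is "side" or "top"; returns a dict with "image" (480x640x3 uint8, blue, green, red), "intrinsics" (3x3 intrinsics, pixels), "k1" (the pictures are not rectified: a ray, as slopes to the right and down, at radius r is drawn at 1 + k1 r^2 times it, then the intrinsics apply), "rvec" (rotation vector, rad) and "tvec" (3), from world to camera coordinates, as OpenCV has them. Camera axes: x right, y down, z forward; pixel columns grow to the right and rows downward; lengths in m; the calibration is good to about 2 mm. A picture is of the moment at which its call begins. There is no depth.
- job_done(): hands the job in; it is judged then, once.
The state is a dict: "t": time; "joint_pos": joint angles; "qvel": joint speeds; "effort": joint torques, N m; "position": TCP position; "orientation": TCP orientation; "wrist_force": force on the tool from outside, world axes, zero at the start; "torque": the same for the moment, N m; "finger_gap": finger opening in m; "finger_force": force on a finger pad.
Only numpy, scipy, OpenCV 4.12 (cv2) and the standard library are available. Lean on these libraries where they do the work, as an engineer would, in place of code of your own. Each camera call takes 0.05 s, during which the arm holds its last target. There are 200 camera calls.

## Working session

There is one attempt and no reset: what is moved stays moved. The work goes in short steps, Python scripts to look and compute and a tool call to move; the robot and the scene stay as the last step left them, time stands still between calls to the robot, and variables do not carry over. Pictures are saved under pics/ and viewed, at most 10 in all, crops included, and the job is handed in when it is done.

Besides the shell and the picture viewer there is one more tool, called by a JSON object that holds its "op" and its "data", one argument or row to a line. send_rows: Moves the arm, as the interface text tells. Shift numbers are shares of 0.2 m and turn numbers shares of 120 degrees, none past 1 either way. Its arguments: {"type":"object","properties":{"commands":{"type":"array"},"newtons":{"type":"number"}},"required":["commands"]}

```bash
ls; mkdir -p pics; python3 - <<'E'
from workcell import *
import cv2
s=get_state();print(s, tips_ahead if not callable(tips_ahead) else tips_ahead())
import pickle
for n in("top","side"):
    d=read_camera(n);cv2.imwrite(f"pics/{n}0.png",d["image"]);pickle.dump(d,open(f"{n}0.pkl","wb"))
    print(n,d["intrinsics"],d["k1"],d["rvec"],d["tvec"])
E
```

```text
pics
{'t': 0.0, 'joint_pos': array([1.15969053e+00, 3.78100980e-01, 7.96660965e-02, 1.27439584e+00,
       2.64146277e-07, 1.46054172e+00]), 'qvel': array([-3.19448865e-04,  1.15057163e-03,  8.30061080e-04, -7.37790353e-04,
       -6.59257577e-04, -9.48760689e-05]), 'effort': array([ 9.63203238e-04, -4.63601911e+01,  2.69875199e+01,  2.05804693e-02,
        1.32269188e-04,  9.34134050e-06]), 'position': array([0.17016407, 0.54873181, 0.30295464]), 'orientation': array([ 1.49858854e-01,  9.88706877e-01, -9.82796615e-04, -2.62297698e-04]), 'wrist_force': array([0.33252469, 0.48221367, 0.09079856]), 'torque': array([0.06271824, 0.00634321, 0.05971107]), 'finger_force': 0.0, 'finger_gap': 0.08559385018967904} 0.0726
top [[597.69855305   0.         322.56392031]
 [  0.         597.69855305 229.90965321]
 [  0.           0.           1.        ]] 0.027736630551610793 [ 2.08818105 -2.15144916  0.16940638] [0.08913475 0.54105804 1.24064263]
side [[482.60850506   0.         316.09708033]
 [  0.         482.60850506 239.92417583]
 [  0.           0.           1.        ]] -0.08136291390197423 [ 2.22230246e+00 -3.00805674e-03  1.09479524e-03] [-0.51240344  0.10747804  1.06541987]
```

View pics/top0.png

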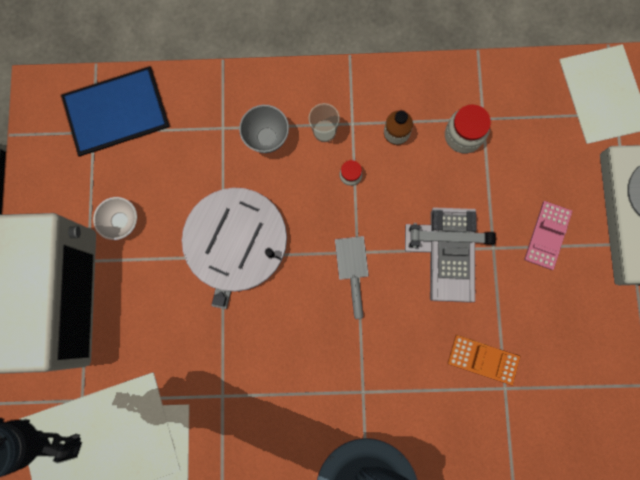

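View pics/side0.png

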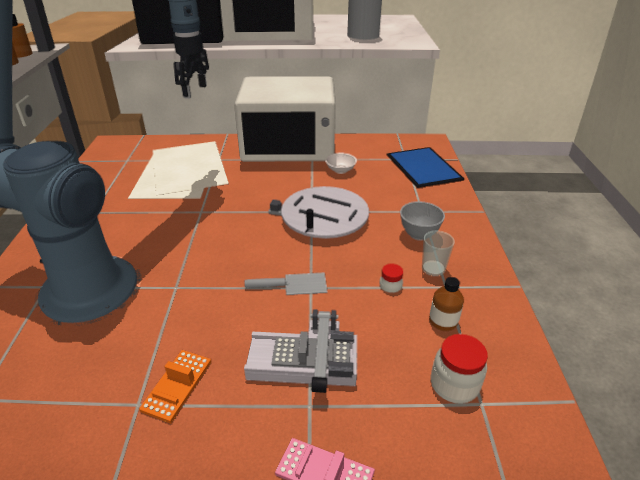

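The top view has +x up and +y left. The fixture with the grey plate is at about (455,250), with its hinge on the left at (415,237), its grip at (490,238) and the keeper lips at the top end. The plate slides out downwards, towards the robot. The turntable is at (235,240), its post at (268,253) and its index wedge at (221,298).

Plate candidates are grey (455,250), pink (548,235) and orange (484,360). Only the grey one fits, because it is clamped in the fixture. I'll confirm that in an enlarged crop.

```bash
python3 - <<'E'
import pickle,cv2,numpy as np
im=pickle.load(open("top0.pkl","rb"))["image"]
a=cv2.resize(im[195:315,395:505],None,fx=5,fy=5,interpolation=cv2.INTER_CUBIC)
cv2.imwrite("pics/fix.png",a)
b=cv2.resize(im[180:315,175:295],None,fx=4.4,fy=4.4,interpolation=cv2.INTER_CUBIC)
cv2.imwrite("pics/tt.png",b);print(a.shape,b.shape)
im=pickle.load(open("side0.pkl","rb"))["image"]
c=cv2.resize(im[300:400,235:375],None,fx=5,fy=5,interpolation=cv2.INTER_CUBIC)
cv2.imwrite("pics/fixs.png",c)
E
```

```text
(600, 550, 3) (594, 528, 3)
```

View pics/fix.png

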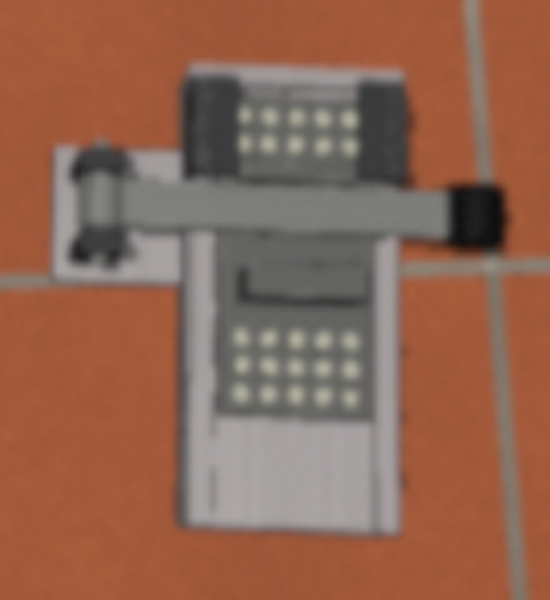

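View pics/tt.png

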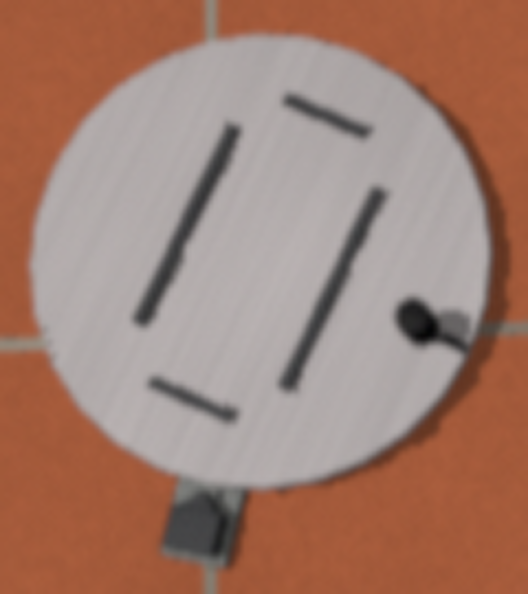

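View pics/fixs.png

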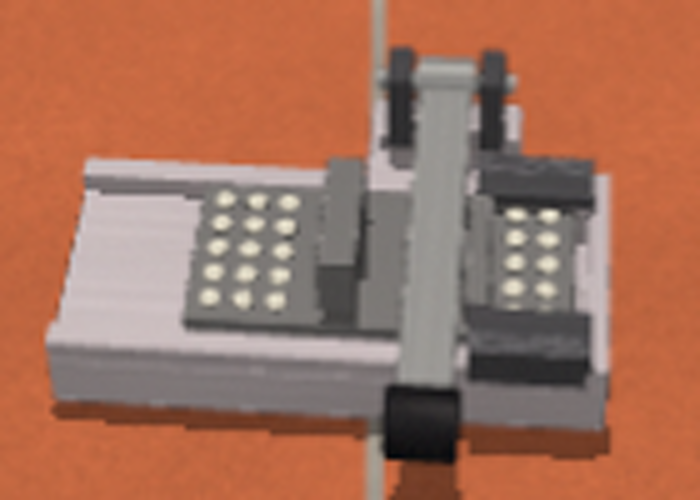

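The crops show the plate grey, in the fixture. Its −x end corners are at crop (216,414) and (372,418), and the rib is at (305,285). The grip is at (477,217), and the fence ends, post and index tip on the turntable are also clear. Next I fit the poses from these points.

```bash
cat > h.py <<'E'
import pickle,cv2,numpy as np
from scipy.optimize import least_squares
from scipy.spatial.transform import Rotation as R
C={n:pickle.load(open(n+"0.pkl","rb")) for n in("top","side")}
def proj(n,P):
    d=C[n];P=np.atleast_2d(P);c=R.from_rotvec(np.ravel(d["rvec"])).apply(P)+np.ravel(d["tvec"])
    s=c[:,:2]/c[:,2:];s=s*(1+d["k1"]*(s**2).sum(1,keepdims=True));K=d["intrinsics"]
    return s*[K[0,0],K[1,1]]+[K[0,2],K[1,2]]
def uncrop(p,f,o): return (np.array(p,float)+.5)/f-.5+o
def back(n,px,z):
    return least_squares(lambda q:(proj(n,[[q[0],q[1],z]])-px).ravel(),[.4,0]).x
def place(p,L):
    L=np.atleast_2d(L);c,s=np.cos(p[2]),np.sin(p[2])
    return np.c_[p[0]+c*L[:,0]-s*L[:,1],p[1]+s*L[:,0]+c*L[:,1],L[:,2]]
def todo(target,yaw):
    """shift/turn shares from now to TCP target pointing down with closing axis y at yaw"""
    from workcell import get_state
    s=get_state();r=R.from_quat(s["orientation"])
    best=None
    for k in(0,np.pi):
        g=R.from_matrix(np.c_[[np.sin(yaw+k),-np.cos(yaw+k),0],[np.cos(yaw+k),np.sin(yaw+k),0],[0,0,-1]])
        v=(r.inv()*g).as_rotvec()
        if best is None or np.linalg.norm(v)<np.linalg.norm(best):best=v
    print("turn",np.round(best/np.radians(120),3),"shift",np.round(r.inv().apply(np.array(target)-s["position"])/.2,3), "j6",s["joint_pos"][5])
E
cat > fit.py <<'E'
from h import *
T=[((216,414),(-70,32,35)),((372,418),(-70,-32,35)),((477,217),(18,-75,40)),((100,205),(18,85,42)),((408,82),(76,-46,43)),((408,183),(32,-46,43)),((360,183),(32,-25,43)),((190,180),(32,46,43))]
S=[((185,325),(-70,-32,35)),((422,424),(18,-75,40)),((603,428),(82,-46,0)),((52,397),(-118,-46,0))]
Lt=np.array([b for a,b in T])/1e3;Pt=uncrop([a for a,b in T],5,[395,195])
Ls=np.array([b for a,b in S])/1e3;Ps=uncrop([a for a,b in S],5,[235,300])
ok=[0,1,2,3]
def f(p): return np.r_[(proj("top",place(p,Lt[ok]))-Pt[ok]).ravel(),(proj("side",place(p,Ls))-Ps).ravel()]
r=least_squares(f,[.5,-.2,0],loss="soft_l1");print("fixture",r.x);print(np.round(f(r.x).reshape(-1,2),1).tolist())
print(np.round((proj("top",place(r.x,Lt))-Pt),1).tolist())
for n,l in(("grip",(18,-75,40)),("rib",(-15,0,48)),("hinge",(18,85,40))):print(n,place(r.x,np.array(l)/1e3))
tt=lambda p:uncrop(p,4.4,[175,180])
g=lambda p,z:back("top",tt(p),z)
a=[g(p,.037) for p in((233,126),(141,322),(379,190),(288,388),(287,97),(369,133),(152,380),(235,415))]
c=np.mean(a,0);d=np.mean([a[0]-a[1],a[2]-a[3]],0)
print("centre",c,"bay y yaw",np.arctan2(d[1],d[0]),"lens",[np.linalg.norm(a[i]-a[i+1]) for i in(0,2,4,6)])
po=g((413,312),.080);ix=g((203,490),.030)
for n,q in(("post",po),("index",ix)):print(n,q,np.linalg.norm(q-c),np.arctan2(*(q-c)[::-1]))
for n,px in(("jar",(351,168)),("spat_top",(352,238)),("spat_l",(337,250)),("spat_r",(368,270)),("spat_end",(359,316)),("dish",(116,220)),("bowl",(264,128)),("orange",(484,360)),("pink",(548,235))):print(n,back("top",px,.01))
print("side disc", back("side",(325,213),.03))
E
python3 fit.py
```

```text
fixture [ 0.50313581 -0.20770879 -0.06124471]
[[0.5, -0.1], [-0.6, 0.0], [-1.3, -0.2], [-0.5, -0.1], [-0.5, -0.8], [-0.1, 0.3], [0.1, 1.1], [0.1, 1.8]]
[[0.5, -0.1], [-0.6, 0.0], [-1.3, -0.2], [-0.5, -0.1], [-1.1, -0.2], [-0.9, -0.4], [-1.1, -0.7], [-0.3, -1.1]]
grip [[ 0.51651158 -0.28366989  0.04      ]]
rib [[ 0.48816394 -0.20679069  0.048     ]]
hinge [[ 0.52630461 -0.12396987  0.04      ]]
centre [0.5346647 0.2667421] bay y yaw -0.43705851770351345 lens [np.float64(0.10750919407063574), np.float64(0.10765530215069775), np.float64(0.045436187667068674), np.float64(0.04483959355875703)]
post [0.49763777 0.1870077 ] 0.0879122752681411 -2.0055426601831607
index [0.42015449 0.29646336] 0.11830443788358408 2.887645043829442
jar [0.69075906 0.00524955]
spat_top [0.53022686 0.00885707]
spat_l [0.50441122 0.04294249]
spat_r [ 0.45803044 -0.0235738 ]
spat_end [3.58801162e-01 3.87784681e-05]
dish [0.58773408 0.5355062 ]
bowl [0.79248618 0.20138993]
orange [ 0.25926412 -0.26108212]
pink [ 0.52346045 -0.42074031]
side disc [0.53608646 0.25117587]
```

The fit is good to about 2 mm. I'll start moving towards the clamp grip.

{"op": "send_rows", "data": {
  "commands": [
    [[0,0,0],[-0.3,-0.15,0],0.6],
    [[0,0,0],[-0.6,-0.3,0],0.6],
    [[0,0,0],[-1,-0.475,0],0.6],
    [[0,0,0],[-1,-0.475,0],0.6],
    [[0,0,0],[-1,-0.475,0],0.6],
    [[0,0,0],[-1,-0.475,0],0.6],
    [[0,0,0],[-1,-0.475,0],0.6]
  ]
}}

```text
t: 0.68
position: [0.3355, 0.3968, 0.3035]
orientation: [0.153, 0.988, -0.001, 0.0]
wrist_force: [0.6, 0.5, 0.3]
finger_gap: 0.0514
finger_force: 0.0
```

```bash
sed -i 's/\[np.sin(yaw+k),-np.cos(yaw+k),0\]/[-np.sin(yaw+k),np.cos(yaw+k),0]/' h.py; python3 -c "
from h import *
from workcell import *
print(get_state()['position'],get_state()['finger_gap'],tips_ahead() if callable(tips_ahead) else tips_ahead)
todo([.5165,-.2837,.303],-.061)"
```

```text
[0.33545803 0.39681011 0.30350204] 0.05135611471249463 0.0726
turn [-0.     0.001  0.633] shift [-1.889 -2.971  0.007] j6 1.05347891081109
```

{"op": "send_rows", "data": {
  "commands": [
    [[0,0,0],[-0.1,-0.18,0],0.6],
    [[0,0,0],[-0.63,-0.99,0],0.6],
    [[0,0,0],[-0.63,-0.99,0],0.6],
    [[0,0,0],[-0.63,-0.99,0],0.6],
    [[0,0,0],[-0.63,-0.99,0],0.6],
    [[0,0,0],[-0.63,-0.99,0],0.6],
    [[0,0,0],[-0.63,-0.99,0],0.6]
  ]
}}

```text
t: 1.27
position: [0.3954, 0.1698, 0.3037]
orientation: [0.152, 0.988, -0.001, 0.0]
wrist_force: [0.1, -0.1, -0.7]
finger_gap: 0.0514
finger_force: 0.0
```

{"op": "send_rows", "data": {
  "commands": [
    [[0,0,0],[-0.63,-0.99,0],0.6],
    [[0,0,0],[-0.63,-0.99,0],0.6],
    [[0,0,0],[-0.63,-0.99,0],0.6],
    [[0,0,0],[-0.63,-0.99,0],0.6],
    [[0,0,0],[-0.63,-0.99,0],0.6],
    [[0,0,0],[-0.63,-0.99,0],0.6]
  ]
}}

```text
t: 1.77
position: [0.4575, -0.0555, 0.3037]
orientation: [0.15, 0.989, -0.0, 0.0]
wrist_force: [0.8, -0.4, -0.3]
finger_gap: 0.0513
finger_force: 0.0
```

{"op": "send_rows", "data": {
  "commands": [
    [[0,0,0.63],[-0.63,-0.99,0],0.6],
    [[0,0,0.63],[-0.63,-0.99,0],0.6],
    [[0,0,0.63],[-0.63,-0.99,0],0.6],
    [[0,0,0.63],[-0.63,-0.99,0],0.6],
    [[0,0,0.63],[-0.63,-0.99,0],0.6],
    [[0,0,0.63],[-0.63,-0.99,0],0.6],
    [[0,0,0.63],[-0.63,-0.99,0],0.6],
    [[0,0,0.63],[-0.63,-0.99,0],0.6]
  ]
}}

```text
t: 2.43
position: [0.5193, -0.2805, 0.3027]
orientation: [0.608, 0.794, 0.0, -0.001]
wrist_force: [0.6, -0.4, -0.1]
finger_gap: 0.0511
finger_force: 0.0
```

```bash
python3 -c "
from h import *
from workcell import *
s=get_state();print(s['position'],s['joint_pos'],s['wrist_force'])
todo([.5165,-.2837,.303],-.061)"
```

```text
[ 0.51933543 -0.28050281  0.30269381] [-6.03067576e-01  4.10549142e-01  1.27423237e-01  1.28896069e+00
  9.67180552e-04  7.04806026e-01] [ 0.59567771 -0.44449536 -0.12345073]
turn [-0.    -0.001  0.155] shift [-0.012 -0.018 -0.002] j6 0.7048060257187543
```

{"op": "send_rows", "data": {
  "commands": [
    [[0,0,0.155],[-0.01,-0.02,0.15],0.6],
    [[0,0,0.155],[-0.01,-0.02,0.3],0.6],
    [[0,0,0.155],[-0.01,-0.02,0.5],0.6],
    [[0,0,0.155],[-0.01,-0.02,0.5],0.6],
    [[0,0,0.155],[-0.01,-0.02,0.5],0.6]
  ]
}}

```text
t: 2.85
position: [0.5136, -0.2804, 0.2014]
orientation: [0.725, 0.689, -0.0, -0.004]
wrist_force: [-0.4, -0.4, 0.6]
finger_gap: 0.0516
finger_force: 0.0
```

```bash
python3 -c "
from h import *
from workcell import *
todo([.5165,-.2837,.097],-.061)
a=read_camera('top')['image'][180:320,390:520];b=read_camera('side')['image'][270:410,250:390]
cv2.imwrite('pics/g1.png',np.hstack([cv2.resize(x,(400,400),interpolation=cv2.INTER_CUBIC) for x in (a,b)]))"
```

```text
turn [-0.003 -0.002  0.005] shift [-0.018  0.018  0.522] j6 1.0136334737117019
```

View pics/g1.png

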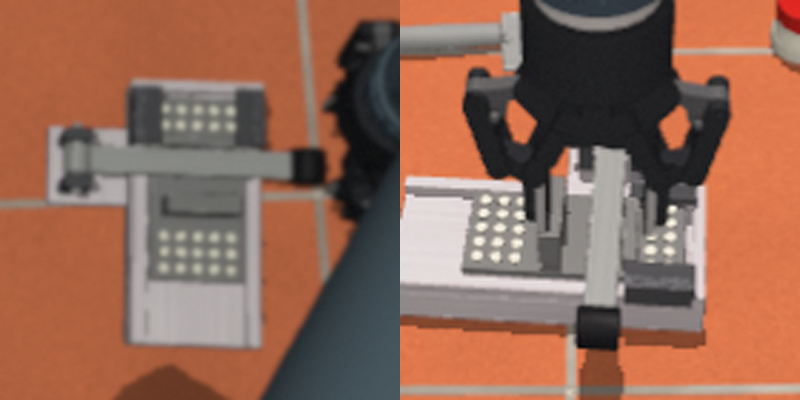

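The side half of the picture shows the fingers at about 537 and 660, with the grip at 598. The fingers straddle it centrally, so I descend.

{"op": "send_rows", "data": {
  "commands": [
    [[0,0,0],[-0.02,0.015,0.15],0.6],
    [[0,0,0],[-0.02,0.015,0.3],0.6],
    [[0,0,0],[-0.02,0.015,0.4],0.6],
    [[0,0,0],[-0.02,0.015,0.48],0.6],
    [[0,0,0],[-0.02,0.015,0.52],0.6],
    [[0,0,0],[-0.02,0.015,0.52],0.6]
  ]
}}

```text
t: 3.45
position: [0.5187, -0.2875, 0.1004]
orientation: [0.726, 0.688, 0.0, 0.001]
wrist_force: [-0.2, -0.9, 1.8]
finger_gap: 0.0515
finger_force: 0.0
```

{"op": "send_rows", "data": {
  "commands": [
    [[0,0,0],[0,0,0],0.2],
    [[0,0,0],[0,0,0],0.2],
    [[0,0,0],[0,0,0],0.2],
    [[0,0,0],[0,0,0],0.2],
    [[0,0,0],[0,0,0],0.2]
  ],
  "newtons": 25
}}

```text
t: 3.87
position: [0.5165, -0.288, 0.1021]
orientation: [0.727, 0.687, -0.002, 0.0]
wrist_force: [-8.3, 0.1, 7.2]
finger_gap: 0.0255
finger_force: 25.8
```

```bash
python3 -c "
from h import *
from workcell import *
todo([.5165,-.2837,.097],-.061)
s=get_state();print(s['position'],s['finger_gap'],s['finger_force'])
h=np.array([.5263,-.124]);u=np.array([.0612,.998])
for th in np.radians([10,20,30,40,50,60,70,80,90,100,105]):
  print(np.round(np.r_[.16*(1-np.cos(th)),-.16*np.sin(th)]/.2,3))"
```

```text
turn [-0.001  0.001  0.003] shift [ 0.021 -0.001  0.026] j6 1.0119942508769593
[ 0.51652201 -0.28799426  0.10213463] 0.02554345627646436 25.81892430782318
[ 0.012 -0.139]
[ 0.048 -0.274]
[ 0.107 -0.4  ]
[ 0.187 -0.514]
[ 0.286 -0.613]
[ 0.4   -0.693]
[ 0.526 -0.752]
[ 0.661 -0.788]
[ 0.8 -0.8]
[ 0.939 -0.788]
[ 1.007 -0.773]
```

{"op": "send_rows", "data": {
  "commands": [
    [[0,0,0],[0.003,0,-0.07],0.2],
    [[0,0,0],[0.012,0,-0.139],0.2],
    [[0,0,0],[0.027,0,-0.207],0.2],
    [[0,0,0],[0.048,0,-0.274],0.2],
    [[0,0,0],[0.075,0,-0.338],0.2],
    [[0,0,0],[0.107,0,-0.4],0.2],
    [[0,0,0],[0.145,0,-0.459],0.2],
    [[0,0,0],[0.187,0,-0.514],0.2]
  ]
}}

```text
t: 4.53
position: [0.519, -0.2495, 0.2038]
orientation: [0.726, 0.687, -0.001, -0.0]
wrist_force: [-2.7, 0.7, -4.7]
finger_gap: 0.0252
finger_force: 24.8
```

{"op": "send_rows", "data": {
  "commands": [
    [[0,0,0],[0.047,0,-0.052],0.2],
    [[0,0,0],[0.099,0,-0.099],0.2],
    [[0,0,0],[0.154,0,-0.141],0.2],
    [[0,0,0],[0.213,0,-0.179],0.2],
    [[0,0,0],[0.275,0,-0.211],0.2],
    [[0,0,0],[0.339,0,-0.238],0.2],
    [[0,0,0],[0.406,0,-0.259],0.2],
    [[0,0,0],[0.474,0,-0.274],0.2]
  ]
}}

```text
t: 5.2
position: [0.5252, -0.1549, 0.2593]
orientation: [0.726, 0.688, -0.0, 0.002]
wrist_force: [-2.7, -2.2, 0.3]
finger_gap: 0.025
finger_force: 24.6
```

{"op": "send_rows", "data": {
  "commands": [
    [[0,0,0],[0.069,0,-0.009],0.2],
    [[0,0,0],[0.139,0,-0.012],0.2],
    [[0,0,0],[0.209,0,-0.009],0.2],
    [[0,0,0],[0.278,0,0],0.2],
    [[0,0,0],[0.32,0,0.01],0.2],
    [[0,0,0],[0.346,0,0.015],0.2],
    [[0,0,0],[0.346,0,0.015],0.2],
    [[0,0,0],[0.346,0,0.015],0.2]
  ]
}}

```text
t: 5.87
position: [0.5299, -0.0845, 0.2573]
orientation: [0.725, 0.688, 0.002, 0.001]
wrist_force: [-4.5, 2.1, 7.4]
finger_gap: 0.0254
finger_force: 25.9
```

```bash
python3 -c "
from h import *
from workcell import *
s=get_state();print(s['position'],s['finger_gap'],s['wrist_force'])
a=read_camera('top')['image'][180:320,390:520];b=read_camera('side')['image'][230:400,220:390]
cv2.imwrite('pics/g2.png',np.hstack([cv2.resize(x,(400,400),interpolation=cv2.INTER_CUBIC) for x in (a,b)]))"
```

```text
[ 0.52986381 -0.08449136  0.25726165] 0.025354706418280783 [-4.53889236  2.1021831   7.36069211]
```

View pics/g2.png

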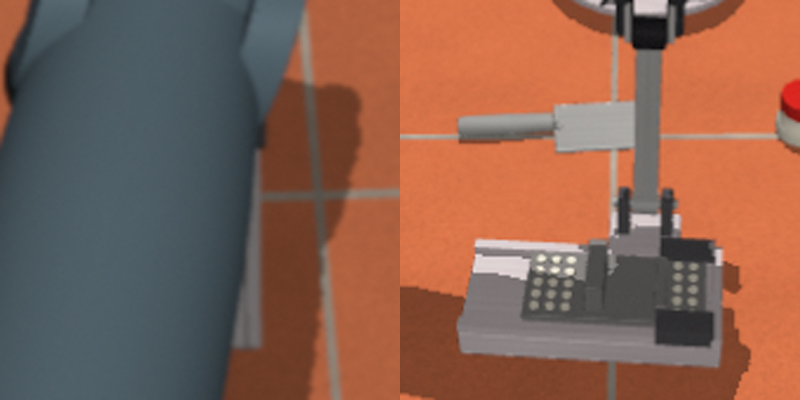

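The side half shows the bar standing up past vertical, at about 105°. I release it and rise clear.

{"op": "send_rows", "data": {
  "commands": [
    [[0,0,0],[0,0,0],0.6],
    [[0,0,0],[0,0,0],0.6],
    [[0,0,0],[0,0,0],0.6],
    [[0,0,0],[0,0,-0.1],0.6],
    [[0,0,0],[0,0,-0.25],0.6],
    [[0,0,0],[0,0,-0.4],0.6],
    [[0,0,0],[0,0,-0.4],0.6]
  ]
}}

```text
t: 6.55
position: [0.5312, -0.0865, 0.3406]
orientation: [0.726, 0.688, 0.003, 0.004]
wrist_force: [1.0, -1.1, -0.0]
finger_gap: 0.0515
finger_force: 0.0
```

```bash
python3 -c "
from h import *
from workcell import *
s=get_state();print(s['position'],s['finger_gap'],s['wrist_force'])
todo([.4882,-.2068,.2],-.061)
todo([.4882,-.2068,.112],-.061)"
```

```text
[ 0.53122377 -0.08650898  0.34062744] 0.05150920450328089 [ 0.97524818 -1.12818829 -0.03281785]
turn [0.005 0.001 0.003] shift [-0.611 -0.189  0.702] j6 1.345446902670582
turn [0.005 0.001 0.003] shift [-0.61  -0.194  1.142] j6 1.345446902670582
```

{"op": "send_rows", "data": {
  "commands": [
    [[0,0,0],[-0.2,-0.06,0],0.6],
    [[0,0,0],[-0.4,-0.12,0],0.6],
    [[0,0,0],[-0.61,-0.19,0.1],0.6],
    [[0,0,0],[-0.61,-0.19,0.3],0.6],
    [[0,0,0],[-0.61,-0.19,0.5],0.6],
    [[0,0,0],[-0.61,-0.19,0.7],0.6],
    [[0,0,0],[-0.61,-0.19,0.7],0.6],
    [[0,0,0],[-0.61,-0.19,0.7],0.6]
  ]
}}

```text
t: 7.22
position: [0.4823, -0.2047, 0.1928]
orientation: [0.726, 0.688, -0.001, -0.003]
wrist_force: [-0.3, 0.4, 0.9]
finger_gap: 0.0514
finger_force: 0.0
```

```bash
python3 -c "
from h import *
from workcell import *
s=get_state();print(s['position'],s['finger_gap'],s['wrist_force'])
todo([.4882,-.2068,.112],-.061)"
```

```text
[ 0.48234839 -0.20473403  0.19275963] 0.0513901282027983 [-0.26639043  0.44967538  0.86511013]
turn [-0.002 -0.002  0.003] shift [-0.01   0.032  0.404] j6 1.102684521733548
```

{"op": "send_rows", "data": {
  "commands": [
    [[0,0,0],[-0.01,0.03,0.15],0.6],
    [[0,0,0],[-0.01,0.03,0.28],0.6],
    [[0,0,0],[-0.01,0.03,0.36],0.6],
    [[0,0,0],[-0.01,0.03,0.37],0.6],
    [[0,0,0],[-0.01,0.03,0.37],0.6],
    [[0,0,0],[-0.01,0.03,0.37],0.6]
  ]
}}

```text
t: 7.72
position: [0.4922, -0.2091, 0.1233]
orientation: [0.726, 0.688, 0.001, 0.002]
wrist_force: [0.8, -0.4, 0.6]
finger_gap: 0.0509
finger_force: 0.0
```

```bash
python3 -c "
from h import *
from workcell import *
s=get_state();print(s['position'],s['finger_gap'],s['wrist_force'],s['qvel'])
todo([.4882,-.2068,.112],-.061)
a=read_camera('side')['image'][300:390,240:360]
cv2.imwrite('pics/g3.png',cv2.resize(a,None,fx=5,fy=5,interpolation=cv2.INTER_CUBIC))"
```

```text
[ 0.49218567 -0.20912803  0.12333183] 0.05091525813109586 [ 0.79912774 -0.3944247   0.56820458] [-0.00216102 -0.00653243 -0.00415746 -0.00869038 -0.00190929 -0.00032893]
turn [0.002 0.001 0.003] shift [ 0.011 -0.021  0.057] j6 1.104423799847345
```

View pics/g3.png

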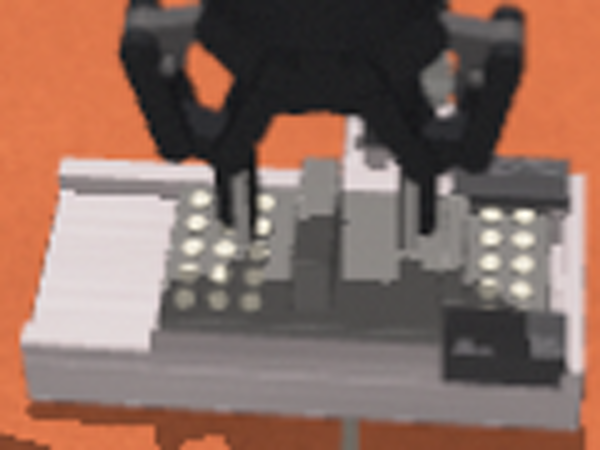

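The fingers straddle the rib, with inner faces at about 255 and 410 and the rib at 318, so the gripper sits slightly too far in +x. I'll correct that, lower and close.

{"op": "send_rows", "data": {
  "commands": [
    [[0,0,0],[0.01,-0.02,0.02],0.6],
    [[0,0,0],[0.01,-0.02,0.04],0.6],
    [[0,0,0],[0.01,-0.02,0.05],0.6],
    [[0,0,0],[0.01,-0.02,0.05],0.6],
    [[0,0,0],[0.01,-0.02,0.05],0.6]
  ]
}}

```text
t: 8.18
position: [0.4859, -0.2059, 0.1104]
orientation: [0.726, 0.688, -0.0, -0.0]
wrist_force: [0.1, -0.4, -0.2]
finger_gap: 0.0508
finger_force: 0.0
```

```bash
python3 -c "
from h import *
from workcell import *
p=[]
for i in range(5):
  s=get_state();p.append(s['position']);read_camera('side')
print(np.round(p,4),s['wrist_force'])
todo([.4882,-.2068,.112],-.061)"
```

```text
[[ 0.4859 -0.2059  0.1104]
 [ 0.486  -0.206   0.1104]
 [ 0.4862 -0.206   0.1105]
 [ 0.4862 -0.2061  0.1105]
 [ 0.4862 -0.2061  0.1105]] [ 0.41339708  0.0571541  -0.22425768]
turn [ 0.    -0.     0.003] shift [-0.003  0.01  -0.007] j6 1.1044139449492256
```

{"op": "send_rows", "data": {
  "commands": [
    [[0,0,0],[0,0.008,0],0.3],
    [[0,0,0],[0,0.008,0],0.2],
    [[0,0,0],[0,0.008,0],0.05],
    [[0,0,0],[0,0.008,0],0.05],
    [[0,0,0],[0,0.008,0],0.05],
    [[0,0,0],[0,0.008,0],0.05],
    [[0,0,0],[0,0.008,0],0.05]
  ],
  "newtons": 40
}}

```text
t: 9.02
position: [0.488, -0.2062, 0.1106]
orientation: [0.726, 0.688, 0.0, 0.0]
wrist_force: [1.0, -0.5, 0.0]
finger_gap: 0.0135
finger_force: 40.0
```

The rib is gripped with a 13.5 mm gap. Now I slide the plate out along the bed.

{"op": "send_rows", "data": {
  "commands": [
    [[0,0,0],[0,-0.04,0],0.05],
    [[0,0,0],[0,-0.09,0],0.05],
    [[0,0,0],[0,-0.14,0],0.05],
    [[0,0,0],[0,-0.19,0],0.05],
    [[0,0,0],[0,-0.25,0],0.05],
    [[0,0,0],[0,-0.25,0],0.05]
  ]
}}

```text
t: 9.52
position: [0.4356, -0.2031, 0.1106]
orientation: [0.727, 0.687, -0.001, -0.001]
wrist_force: [-3.4, -1.3, 6.9]
finger_gap: 0.0133
finger_force: 40.8
```

{"op": "send_rows", "data": {
  "commands": [
    [[0,0,0],[0,-0.05,0],0.05],
    [[0,0,0],[0,-0.1,0],0.05],
    [[0,0,0],[0,-0.15,0],0.05],
    [[0,0,0],[0,-0.18,0],0.05],
    [[0,0,0],[0,-0.2,0],0.05],
    [[0,0,0],[0,-0.2,0],0.05]
  ]
}}

```text
t: 10.02
position: [0.3968, -0.2011, 0.1106]
orientation: [0.726, 0.687, -0.0, -0.0]
wrist_force: [-1.8, 0.9, 5.3]
finger_gap: 0.0132
finger_force: 40.8
```

{"op": "send_rows", "data": {
  "commands": [
    [[0,0,0],[0,0,-0.04],0.05],
    [[0,0,0],[0,0,-0.12],0.05],
    [[0,0,0],[0,0,-0.22],0.05],
    [[0,0,0],[0,0,-0.34],0.05],
    [[0,0,0],[0,0,-0.46],0.05],
    [[0,0,0],[0,0,-0.58],0.05],
    [[0,0,0],[0,0,-0.65],0.05],
    [[0,0,0],[0,0,-0.65],0.05]
  ],
  "newtons": 45
}}

```text
t: 10.68
position: [0.3988, -0.2018, 0.2432]
orientation: [0.726, 0.688, 0.0, 0.002]
wrist_force: [1.0, 0.5, -3.4]
finger_gap: 0.0132
finger_force: 44.2
```

```bash
python3 -c "
from h import *
from workcell import *
s=get_state();print(s['position'],s['finger_gap'],s['wrist_force'],s['torque'],s['joint_pos'])
c=np.array([.5347,.2667]);u=np.array([np.cos(-.437),np.sin(-.437)])
t=np.r_[c-.015*u,.24];print('target TCP',t)
todo(t,-.437);todo([.4,.07,.24],-.061)
a=read_camera('side')['image'];b=read_camera('top')['image']
cv2.imwrite('pics/g4.png',np.hstack([cv2.resize(a,(400,300)),cv2.resize(b,(400,300))]))"
```

```text
[ 0.39884682 -0.20177485  0.24320426] 0.013220178862332968 [ 1.02357259  0.48960448 -3.40386972] [ 0.02848967 -0.08440371  0.05842317] [-6.10320753e-01  1.48903567e-01 -3.85185098e-01  1.03303722e+00
 -2.35450885e-04  1.01478054e+00]
target TCP [0.52110962 0.27304835 0.24      ]
turn [0.002 0.001 0.183] shift [2.404 0.482 0.012] j6 1.014780540238901
turn [0.001 0.001 0.003] shift [ 1.357 -0.068  0.013] j6 1.014780540238901
```

View pics/g4.png

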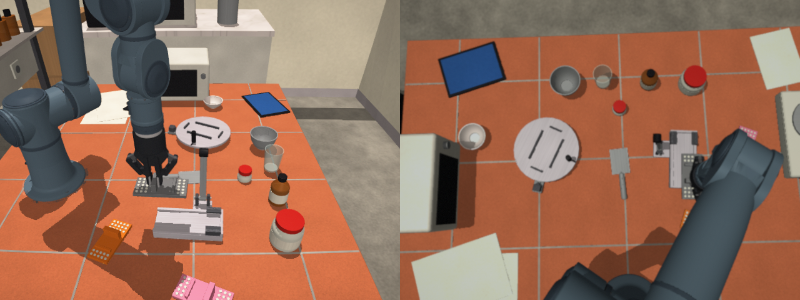

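Picture g4 shows the plate held level over the bed, clear of the bar. Now I carry it low past the robot's side of the bar.

{"op": "send_rows", "data": {
  "commands": [
    [[0,0,0],[0.08,0,0],0.05],
    [[0,0,0],[0.2,0,0],0.05],
    [[0,0,0],[0.36,0,0],0.05],
    [[0,0,0],[0.52,0,0],0.05],
    [[0,0,0],[0.68,0,0],0.05],
    [[0,0,0],[0.84,0,0],0.05],
    [[0,0,0],[1,0,0],0.05]
  ]
}}

```text
t: 11.37
position: [0.407, 0.0002, 0.2385]
orientation: [0.726, 0.687, -0.001, -0.002]
wrist_force: [0.6, -0.2, -2.5]
finger_gap: 0.0133
finger_force: 44.2
```

{"op": "send_rows", "data": {
  "commands": [
    [[0,0,0],[0.15,0,0],0.05],
    [[0,0,0],[0.3,0,0],0.05],
    [[0,0,0],[0.45,0.03,0],0.05],
    [[0,0,0],[0.58,0.06,0],0.05],
    [[0,0,0],[0.66,0.09,0],0.05],
    [[0,0,0],[0.7,0.1,0],0.05],
    [[0,0,0],[0.7,0.1,0],0.05]
  ]
}}

```text
t: 11.95
position: [0.4357, 0.1382, 0.2388]
orientation: [0.725, 0.688, -0.001, -0.001]
wrist_force: [0.0, -0.5, -2.4]
finger_gap: 0.0131
finger_force: 44.2
```

```bash
python3 -c "
from h import *
from workcell import *
s=get_state();print(s['position'],s['finger_gap'],s['wrist_force'])
todo([.5211,.2730,.24],-.437)"
```

```text
[0.4356889  0.13822319 0.23880605] 0.013145318630625099 [ 0.02090694 -0.52426302 -2.3531887 ]
turn [-0.001  0.001  0.184] shift [ 0.695  0.391 -0.008] j6 1.7912031069071679
```

{"op": "send_rows", "data": {
  "commands": [
    [[0,0,0.03],[0.1,0.05,0],0.05],
    [[0,0,0.08],[0.23,0.13,0],0.05],
    [[0,0,0.13],[0.38,0.21,0],0.05],
    [[0,0,0.16],[0.53,0.3,0],0.05],
    [[0,0,0.184],[0.64,0.36,0],0.05],
    [[0,0,0.184],[0.695,0.39,0],0.05],
    [[0,0,0.184],[0.695,0.39,0],0.05],
    [[0,0,0.184],[0.695,0.39,0],0.05]
  ]
}}

```text
t: 12.62
position: [0.5214, 0.2705, 0.2392]
orientation: [0.845, 0.536, -0.002, 0.0]
wrist_force: [-1.1, -0.3, -2.3]
finger_gap: 0.0132
finger_force: 44.2
```

```bash
cat > seg.py <<'E'
from h import *
for n,(x0,y0,x1,y1) in(("top",(180,185,292,292)),("side",(278,186,372,240))):
    im=C[n]["image"][y0:y1,x0:x1];g=cv2.resize(cv2.cvtColor(im,cv2.COLOR_BGR2GRAY),None,fx=4,fy=4,interpolation=cv2.INTER_CUBIC)
    m=(g<105).astype(np.uint8);k,l,st,ce=cv2.connectedComponentsWithStats(m)
    for i in range(1,k):
        if 60<st[i,4]<2500 :
            px=uncrop(ce[i],4,[x0,y0]);print(n,px.round(1),st[i,2:5],back(n,px,.035).round(4))
    # disc outline: light low-saturation pixels
    hs=cv2.cvtColor(im,cv2.COLOR_BGR2HSV);d=(hs[...,1]<60).astype(np.uint8)
    cs=max(cv2.findContours(d,cv2.RETR_EXTERNAL,cv2.CHAIN_APPROX_NONE)[0],key=len);e=cv2.fitEllipse(cv2.convexHull(cs));print(n,e)
    P=lambda c:proj(n,np.c_[c[0]+.115*np.cos(A),c[1]+.115*np.sin(A),0*A+.03])
    A=np.linspace(0,6.28,120);H=cs[:,0,:]+[x0,y0]
    from scipy.spatial import cKDTree
    r=least_squares(lambda c:np.clip(cKDTree(H).query(P(c))[0],0,4),[.535,.266],loss="soft_l1",diff_step=1e-3);print("circle",r.x,r.cost)
E
python3 seg.py; python3 -c "
from h import *
from workcell import *
s=get_state();print(s['position'],s['finger_gap'],s['wrist_force'])
todo([.5211,.2730,.24],-.437)"
```

```text
top [217.3 186.1] [ 10  13 103] [0.652  0.3036]
top [248.8 206. ] [ 75  37 739] [0.6047 0.2341]
top [250.1 245.3] [  94  182 2480] [0.5169 0.2317]
top [218.7 270.5] [ 76  37 684] [0.464  0.3001]
top ((54.17485809326172, 54.227783203125), (104.383056640625, 107.01947021484375), 75.21057891845703)
circle [0.53386475 0.26790254] 28.413155160452195
side [331.1 200.2] [ 151   49 1874] [0.5532 0.3046]
side [298.1 200.7] [ 37  39 564] [0.4652 0.3023]
side [279.2 207.6] [ 17  66 815] [0.4168 0.2693]
side [352.4 215. ] [ 32  44 528] [0.6056 0.2346]
side ((45.225494384765625, 25.711559295654297), (51.934024810791016, 90.55004119873047), 91.55908203125)
circle [0.53448829 0.26467152] 21.40657713613011
[0.52141619 0.27052093 0.23922139] 0.013152907608657142 [-1.05984849 -0.32830003 -2.30057521]
turn [-0.001  0.001 -0.002] shift [ 0.011 -0.007 -0.004] j6 2.3822177287003075
```

{"op": "send_rows", "data": {
  "commands": [
    [[0,0,-0.002],[0.015,-0.005,0.08],0.05],
    [[0,0,-0.002],[0.015,-0.005,0.2],0.05],
    [[0,0,-0.002],[0.015,-0.005,0.32],0.05],
    [[0,0,-0.002],[0.015,-0.005,0.44],0.05],
    [[0,0,-0.002],[0.015,-0.005,0.52],0.05],
    [[0,0,-0.002],[0.015,-0.005,0.555],0.05],
    [[0,0,-0.002],[0.015,-0.005,0.555],0.05],
    [[0,0,-0.002],[0.015,-0.005,0.555],0.05]
  ]
}}

```text
t: 13.28
position: [0.5219, 0.2739, 0.1299]
orientation: [0.844, 0.537, -0.0, 0.0]
wrist_force: [-0.1, -0.2, -2.1]
finger_gap: 0.013
finger_force: 44.1
```

```bash
python3 -c "
from h import *
from workcell import *
for i in range(4): d=read_camera('side')
s=get_state();print(s['position'],s['finger_gap'],s['wrist_force'])
todo([.5214,.2739,.128],-.440)
a=d['image'][165:255,255:395]
cv2.imwrite('pics/g5.png',cv2.resize(a,None,fx=5.7,fy=5.7,interpolation=cv2.INTER_CUBIC))"
```

```text
[0.52325605 0.27510112 0.13110415] 0.01312106937527457 [-0.63291659 -0.0391949  -1.74560757]
turn [ 0.001 -0.001  0.002] shift [-0.009 -0.006  0.015] j6 2.3835882035145888
```

{"op": "send_rows", "data": {
  "commands": [
    [[0,0,0.002],[-0.009,-0.006,0.015],0.05],
    [[0,0,0.002],[-0.009,-0.006,0.025],0.05],
    [[0,0,0.002],[-0.009,-0.006,0.035],0.05],
    [[0,0,0.002],[-0.009,-0.006,0.045],0.05],
    [[0,0,0.002],[-0.009,-0.006,0.053],0.05],
    [[0,0,0.002],[-0.009,-0.006,0.06],0.05],
    [[0,0,0.002],[-0.009,-0.006,0.065],0.05],
    [[0,0,0.002],[-0.009,-0.006,0.065],0.05]
  ]
}}

```text
t: 14.15
position: [0.5202, 0.2737, 0.1162]
orientation: [0.844, 0.536, -0.0, -0.0]
wrist_force: [-0.2, -0.6, -3.0]
finger_gap: 0.0132
finger_force: 44.2
```

```bash
python3 -c "
from h import *
from workcell import *
for i in range(4): d=read_camera('side')
s=get_state();print(s['position'],s['finger_gap'],s['wrist_force'])
todo([.5214,.2739,.1156],-.440)"
```

```text
[0.520496   0.27382475 0.11662495] 0.01289523074418649 [ 0.1522317   0.56720146 -2.71382556]
turn [ 0. -0.  0.] shift [0.002 0.004 0.005] j6 2.3872109467899505
```

{"op": "send_rows", "data": {
  "commands": [
    [[0,0,0],[0.002,0.004,0.003],0.05],
    [[0,0,0],[0.002,0.004,0.006],0.05],
    [[0,0,0],[0.002,0.004,0.009],0.05],
    [[0,0,0],[0.002,0.004,0.011],0.05],
    [[0,0,0],[0.002,0.004,0.011],0.05]
  ]
}}

```text
t: 14.77
position: [0.5216, 0.2739, 0.1157]
orientation: [0.844, 0.536, 0.001, 0.0]
wrist_force: [-2.3, -1.2, 7.1]
finger_gap: 0.0132
finger_force: 45.5
```

Contact came at exactly the expected height of 0.1157, so the plate is on the disc inside the fences. I release it and rise.

{"op": "send_rows", "data": {
  "commands": [
    [[0,0,0],[0,0,-0.004],0.15],
    [[0,0,0],[0,0,-0.004],0.3],
    [[0,0,0],[0,0,-0.004],0.4],
    [[0,0,0],[0,0,-0.004],0.4],
    [[0,0,0],[0,0,-0.004],0.4],
    [[0,0,0],[0,0,-0.05],0.4],
    [[0,0,0],[0,0,-0.15],0.4],
    [[0,0,0],[0,0,-0.3],0.4]
  ]
}}

```text
t: 15.43
position: [0.5194, 0.273, 0.1728]
orientation: [0.844, 0.536, -0.003, -0.001]
wrist_force: [0.9, -0.6, 0.2]
finger_gap: 0.0339
finger_force: 0.0
```

{"op": "send_rows", "data": {
  "commands": [
    [[0,0,0],[0,0,-0.2],0],
    [[0,0,0],[0,0,-0.4],0],
    [[0,0,0],[0,0,-0.4],0],
    [[0,0,0],[0,0,-0.4],0],
    [[0,0,0],[0,0,-0.4],0]
  ]
}}

```text
t: 15.85
position: [0.5214, 0.2738, 0.2548]
orientation: [0.844, 0.536, 0.001, 0.0]
wrist_force: [-0.4, -0.3, -1.9]
finger_gap: -0.0001
finger_force: 0.0
```

```bash
python3 -c "
from h import *
from workcell import *
s=get_state();print(s['position'],s['finger_gap'],s['wrist_force'],s['joint_pos'])
a=read_camera('side')['image'][165:255,250:390];b=read_camera('top')['image'][175:315,170:300]
cv2.imwrite('pics/g6.png',np.hstack([cv2.resize(a,(500,321),interpolation=cv2.INTER_CUBIC),cv2.resize(b,(298,321),interpolation=cv2.INTER_CUBIC)]))"
```

```text
[0.52137003 0.27383875 0.25477492] -0.00010151343821837488 [-0.42596388 -0.31627108 -1.90963904] [3.75921829e-01 4.21364299e-01 1.95845555e-02 1.16799024e+00
 2.44432053e-05 2.38669405e+00]
```

```bash
python3 -c "
from h import *
from workcell import *
g=C['top']['image']
hsv=cv2.cvtColor(g,cv2.COLOR_BGR2HSV);gr=cv2.cvtColor(g,cv2.COLOR_BGR2GRAY)
print('cols 208-234 gray where unsaturated')
for r in range(284,311): print(r,' '.join('%3d'%gr[r,c] if hsv[r,c,1]<110 else ' . ' for c in range(208,235)))
c=np.array([.535,.2675])
for r in (.115,.127):
  for a in (2.80,2.85,2.9,2.95): print(r,a,proj('top',[[c[0]+r*np.cos(a),c[1]+r*np.sin(a),.03]]).round(1))
todo([.4967,.1861,.2],np.radians(15))
"
```

```text
cols 208-234 gray where unsaturated
284 150 161 171 174 174 174 176 178 176 175 176 174 174 172 171 171 173 175 175 173 171 172 174 174 174 173 173
285 123 138 153 163 169 173 176 177 176 175 175 174 173 171 171 172 175 174 173 172 172 173 175 175 172 173 174
286  .   .  128 139 149 161 169 171 172 175 175 174 173 171 171 173 175 174 173 171 173 175 176 174 172 174 173
287  .   .   .   .  122 138 144 149 160 164 169 171 170 171 172 174 175 174 172 171 174 175 175 173 173 174 174
288  .   .   .   .   .   .   .  122 137 142 148 157 161 166 170 171 171 171 171 172 174 175 174 172 174 175 174
289  .   .   .   .   .   .   .  114 123 124 127 135 141 148 153 154 157 157 159 163 167 166 166 166 168 170 171
290  .   .   .   .   .   .   .  119 122 121 121 120 118 125 129 130 130 131 136 140 138 138 135 137 143 147 150
291  .   .   .   .   .   .   .  122 124 121 115 106  98  96 102 109 101 101 115 120 115 110  95  97 111 120 122
292  .   .   .   .   .   .  106 119 120 114 104  89  76  70  72  85  80  88 113 119 116 103  76  .   .   .   . 
293  .   .   .   .   .   .  104 112 107  97  85  73  68 
[... 1547 characters left out ...]
 107 107 104 106 109 111 107 102 101 103  77  .   .   .   .   .   .   .   . 
308  .   .   .   .   .   .   .   .   .   .   .   .  108 115 113 110 107 103  79  .   .   .   .   .   .   .   . 
309  .   .   .   .   .   .   .   .   .   .   .   .   .  117 118 114 106  .   .   .   .   .   .   .   .   .   . 
310  .   .   .   .   .   .   .   .   .   .   .   .   .  118 124 121  .   .   .   .   .   .   .   .   .   .   . 
0.115 2.8 [[216.3 288.1]]
0.115 2.85 [[218.9 288.9]]
0.115 2.9 [[221.4 289.5]]
0.115 2.95 [[224. 290.]]
0.127 2.8 [[214.5 293.4]]
0.127 2.85 [[217.2 294.2]]
0.127 2.9 [[220.1 294.9]]
0.127 2.95 [[223.  295.5]]
turn [-0.001  0.001 -0.335] shift [-0.445  0.079  0.265] j6 2.386707318263754
```

{"op": "send_rows", "data": {
  "commands": [
    [[0,0,-0.335],[-0.15,0.03,0],0.5],
    [[0,0,-0.335],[-0.3,0.06,0],0.5],
    [[0,0,-0.335],[-0.445,0.08,0],0.5],
    [[0,0,-0.335],[-0.445,0.08,0.1],0.5],
    [[0,0,-0.335],[-0.445,0.08,0.2],0.5],
    [[0,0,-0.335],[-0.445,0.08,0.265],0.5],
    [[0,0,-0.335],[-0.445,0.08,0.265],0.5],
    [[0,0,-0.335],[-0.445,0.08,0.265],0.5]
  ]
}}

```text
t: 16.62
position: [0.4963, 0.186, 0.1996]
orientation: [0.61, 0.793, -0.002, -0.001]
wrist_force: [0.2, 0.4, -0.0]
finger_gap: 0.0428
finger_force: 0.0
```

```bash
python3 -c "
from h import *
from workcell import *
s=get_state();print(s['position'],s['finger_gap'],s['wrist_force'])
todo([.4967,.1861,.123],np.radians(15))
# post blob: very dark pixels in side image near predicted
d=read_camera('side')['image'];g=cv2.cvtColor(d,cv2.COLOR_BGR2GRAY)
p=proj('side',[[.4967,.1861,.08],[.4967,.1861,.03]]);print(p)
x,y=p.mean(0).astype(int)
for r in range(y-16,y+16): print(r,' '.join('%3d'%v for v in g[r,x-10:x+12]))
print(x-10)
"
```

```text
[0.4962906  0.1860317  0.19956128] 0.04282897525278355 [ 0.2089772   0.40971484 -0.0255989 ]
turn [-0.002 -0.    -0.001] shift [-0.     0.004  0.383] j6 1.5502615763957037
[[309.39064959 211.00970866]
 [309.56481133 227.77622353]]
203 135 152 152 141 119 142 183 188 153 120 133 149 153 150 108  74  74  75  73  68  60  62
204 181 183 135 104 115 144 167 169 141 133 174 191 158 114  88  75  73  74  73  67  61  61
205 165 162 136 133 168 187 161 123 125 143 161 164 142 112  90  74  73  75  73  66  61  60
206 120 117 120 124 148 164 141 133 169 192 165 113 115 111  90  74  75  73  73  67  60  63
207  98  99 104 109 111 115 115 129 162 178 152 119 119 110  88  74  75  74  73  67  63  66
208  74  72  78  92  99 100 105 115 118 100  83  87  96 105  90  74  74  74  73  67  64  68
209  71  69  72  75  74  75  83  88  75  48  40  39  54  75  80  73  72  74  73  70  68  85
210  68  58  62  64  70  73  71  54  30  27  27  28  28  39  76  89  69  71  72  85 101 109
211  84  47  49  52  57  59  57  41  27  30  29  31  32  24  64  87  74  82  94 110 120 119
212 101  77  69  52  45  46  43  27  21  
[... 1378 characters left out ...]
  16  17  17  15  37 130 189 190 191 191 193 192 191
228 190 191 191 190 191 190 190 155  57  50  49  51  67  89 141 189 189 189 190 190 190 192
229 187 191 191 192 191 191 177 121  43  52  78  96 102 113 152 192 192 191 189 189 189 190
230 156 175 186 188 191 184 141  61  38  72 103 112 114 113 152 194 193 194 193 193 191 192
231 121 140 151 157 177 163  91  39  76 104 114 115 113 113 153 194 194 194 196 179 154 154
232 110 115 116 123 139 135  96 110 149 164 167 166 166 168 179 196 196 196 196 169 115 115
233  93  98 103 113 116 120 116 128 150 157 166 174 178 188 195 196 196 195 195 170 116 114
234  78  82  85  95 103 112 118 118 118 121 128 139 143 152 159 168 176 170 163 151 125 124
299
```

The post in the side image spans columns 307–313 and rows 209–228, as predicted. I descend and pinch it.

{"op": "send_rows", "data": {
  "commands": [
    [[0,0,0],[0,0.005,0.15],0.5],
    [[0,0,0],[0,0.005,0.28],0.5],
    [[0,0,0],[0,0.005,0.36],0.5],
    [[0,0,0],[0,0.005,0.38],0.5],
    [[0,0,0],[0,0.005,0.38],0.5],
    [[0,0,0],[0,0.005,0.38],0.5]
  ]
}}

```text
t: 17.17
position: [0.4996, 0.1871, 0.1265]
orientation: [0.609, 0.793, 0.001, 0.0]
wrist_force: [1.0, -0.5, 0.1]
finger_gap: 0.043
finger_force: 0.0
```

{"op": "send_rows", "data": {
  "commands": [
    [[0,0,0],[0,0,0],0.3],
    [[0,0,0],[0,0,0],0.15],
    [[0,0,0],[0,0,0],0.15],
    [[0,0,0],[0,0,0],0.15],
    [[0,0,0],[0,0,0],0.15],
    [[0,0,0],[0,0,0],0.15]
  ],
  "newtons": 20
}}

```text
t: 17.67
position: [0.4996, 0.1866, 0.1268]
orientation: [0.609, 0.793, 0.001, 0.001]
wrist_force: [-2.3, -3.0, 6.5]
finger_gap: 0.0174
finger_force: 20.6
```

```bash
cat > arc.py <<'E'
from h import *
from workcell import *
s=get_state();p=s["position"];print(p,s['finger_gap'],s['wrist_force'])
c=np.array([.535,.2675]);d=p[:2]-c;r=np.hypot(*d);a0=np.arctan2(d[1],d[0])
if a0>0:a0-=2*np.pi
a1=2.89-2*np.pi;print("r",r,"angle",a0,"to go",a1-a0)
R0=R.from_quat(s["orientation"])
n=max(2,int(np.ceil(abs(a1-a0)/np.radians(4.5))))
for a in np.linspace(a0,a1,n+1)[1:]:
    q=np.r_[c+.09*np.array([np.cos(a),np.sin(a)]),p[2]];print(round(np.degrees(a),1),(R0.inv().apply(q-p)/.2).round(3)[:2])
E
python3 arc.py
```

```text
[0.49959621 0.18657276 0.12677741] 0.01738427870993531 [-2.27893519 -2.9654708   6.53375351]
r 0.0883325904927969 angle -1.9831873187642153 to go -1.4099979884153708
-118.1 [ 0.017 -0.032]
-122.6 [ 0.042 -0.057]
-127.1 [ 0.069 -0.079]
-131.6 [ 0.097 -0.1  ]
-136.1 [ 0.127 -0.118]
-140.6 [ 0.159 -0.134]
-145.0 [ 0.191 -0.147]
-149.5 [ 0.225 -0.158]
-154.0 [ 0.259 -0.166]
-158.5 [ 0.294 -0.172]
-163.0 [ 0.329 -0.174]
-167.5 [ 0.364 -0.174]
-172.0 [ 0.4   -0.171]
-176.5 [ 0.434 -0.166]
-181.0 [ 0.469 -0.157]
-185.4 [ 0.502 -0.146]
-189.9 [ 0.535 -0.133]
-194.4 [ 0.566 -0.117]
```

{"op": "send_rows", "data": {
  "commands": [
    [[0,0,0],[0.017,-0.032,0],0.15],
    [[0,0,0],[0.042,-0.057,0],0.15],
    [[0,0,0],[0.069,-0.079,0],0.15],
    [[0,0,0],[0.097,-0.1,0],0.15],
    [[0,0,0],[0.127,-0.118,0],0.15],
    [[0,0,0],[0.159,-0.134,0],0.15],
    [[0,0,0],[0.191,-0.147,0],0.15],
    [[0,0,0],[0.225,-0.158,0],0.15]
  ]
}}

```text
t: 18.33
position: [0.4573, 0.2225, 0.1265]
orientation: [0.609, 0.793, 0.001, 0.001]
wrist_force: [3.7, -0.7, 3.9]
finger_gap: 0.0171
finger_force: 21.0
```

```bash
python3 arc.py
```

```text
[0.45731263 0.22252261 0.12649343] 0.017138314757078093 [ 3.70767586 -0.70046099  3.85150132]
r 0.08976799441056312 angle -2.6167921534691105 to go -0.7763931537104756
-154.4 [ 0.034 -0.009]
-158.8 [ 0.068 -0.014]
-163.3 [ 0.103 -0.016]
-167.7 [ 0.138 -0.016]
-172.2 [ 0.173 -0.013]
-176.6 [ 0.207 -0.008]
-181.1 [0.241 0.001]
-185.5 [0.274 0.012]
-190.0 [0.307 0.025]
-194.4 [0.338 0.041]
```

{"op": "send_rows", "data": {
  "commands": [
    [[0,0,0],[0.034,-0.009,0],0.15],
    [[0,0,0],[0.068,-0.014,0],0.15],
    [[0,0,0],[0.103,-0.016,0],0.15],
    [[0,0,0],[0.138,-0.016,0],0.15],
    [[0,0,0],[0.173,-0.013,0],0.15],
    [[0,0,0],[0.207,-0.008,0],0.15],
    [[0,0,0],[0.241,0.001,0],0.15],
    [[0,0,0],[0.274,0.012,0],0.15]
  ]
}}

```text
t: 19.0
position: [0.4493, 0.2759, 0.1266]
orientation: [0.61, 0.793, 0.002, 0.005]
wrist_force: [15.7, -6.0, -3.6]
finger_gap: 0.0166
finger_force: 19.7
```

```bash
python3 arc.py
```

```text
[0.4492689  0.27593411 0.12658466] 0.01655466719095935 [15.66271726 -6.01286566 -3.60871595]
r 0.08614497031399494 angle -3.2396557363994334 to go -0.15352957078015272
-190.0 [ 0.039 -0.005]
-194.4 [0.069 0.011]
```

{"op": "send_rows", "data": {
  "commands": [
    [[0,0,0],[0.01,0.02,0],0.15],
    [[0,0,0],[0.03,0.03,0],0.15],
    [[0,0,0],[0.05,0.04,0],0.15],
    [[0,0,0],[0.06,0.044,0],0.15],
    [[0,0,0],[0.06,0.044,0],0.15],
    [[0,0,0],[0.06,0.044,0],0.15]
  ]
}}

```text
t: 19.5
position: [0.454, 0.2894, 0.1265]
orientation: [0.609, 0.793, 0.002, 0.004]
wrist_force: [11.0, -5.0, 1.7]
finger_gap: 0.0161
finger_force: 19.9
```

```bash
cat > chk.py <<'E'
from h import *
from workcell import *
s=get_state();print(s['position'],s['finger_gap'],s['wrist_force'])
d=read_camera('side')['image'];g=cv2.cvtColor(d,cv2.COLOR_BGR2GRAY);h=cv2.cvtColor(d,cv2.COLOR_BGR2HSV)
cv2.imwrite('pics/s_%d.png'%(s['t']*100),d)
for r in range(190,228): print(r,' '.join('%3d'%g[r,c] if h[r,c,1]<120 else ' . ' for c in range(266,308)))
E
python3 chk.py
```

```text
[0.45396941 0.28942845 0.12654073] 0.016052004563798412 [10.97285983 -4.99534507  1.74193946]
190  .   .   .   .   .   .   .   .   .   .   .   .   .   .   .   .   .   .   .   .   25  27  54  91  94  53  16  17  16  16  16  29  76 101  72  26 117 177 181 181 182 185
191  .   .   .   .   .   .   .   .   .   .   .   .   .   .   .   .   .   .   .   .   24  27  55  93  95  52  18  19  16  17  18  26  73  99  70  29 121 182 181 183 185 185
192  .   .   .   .   .   .   .   .   .   .   .   .   .   .   .   .   .   .   .   .   24  29  54  93  95  53  18  17  12  18  17  17  72 100  69  29 120 182 182 184 185 186
193  .   .   .   .   .   .   .   .   .   .   .   .   .   .   .   .   .   .   .   .   27  27  49  86  94  53  16  16  17  17  15  22  71 102  71  28 107 170 184 186 187 186
194  .   .   .   .   .   .   .   .   .   .   .   .   .   .   .   .   .   .   .   .   .   28  44  82  98  63  19  18  15  15  17  19  70 104  81  38 116 174 185 186 186 187
195  .   .   .   .   .   .   .   .   .   .   .   .   .   .   .   .   .   .   .   .   .   29  43  83 101  69  15  14  17  12  16  19  70 109 109 12
[... 4829 characters left out ...]
  95  62  45
224  .   .   .   .   .   .   .   .   .   .   .   .   .   .   .   .   .   .   .   .   90 103 107 110 112 111 111 112 112 111 110 109 107 108 111 110 110 109 110 106  94  86
225  .   .   .   .   .   .   .   .   .   .   .   .   .   .   .   .   .   .   .   .   .   93 101 108 110 113 112 111 111 111 109 108 109 109 111 110 107 108 109 110 110 108
226  .   .   .   .   .   .   .   .   .   .   .   .   .   .   .   .   .   .   .   .   .   .   90 100 108 111 114 112 111 110 109 108 109 110 110 109 109 109 109 110 112 111
227  .   .   .   .   .   .   .   .   .   .   .   .   .   .   .   .   .   .   .   .   .   .   .   88 100 108 112 113 113 110 108 111 110 110 109 110 109 108 109 111 112 112
```

```bash
python3 -c "
from h import *
for n,p in(('apex',(281.3,203.3)),('wedge mid',(272,203.2))): print(n,back('side',p,.03))
c=np.array([.535,.2675])
for a in (2.75,2.8,2.85,2.89,2.95,3.0,3.05):
  v=np.r_[np.cos(a),np.sin(a)]
  print(a,proj('side',[np.r_[c+.09*v,.03],np.r_[c+.09*v,.05],np.r_[c+.127*v,.03]]).round(1).tolist())
"
```

```text
apex [0.42046884 0.29758292]
wedge mid [0.39562212 0.29819238]
2.75 [[293.1, 202.4], [292.9, 196.0], [280.6, 199.6]]
2.8 [[292.5, 203.3], [292.2, 196.9], [279.6, 200.8]]
2.85 [[291.9, 204.1], [291.6, 197.8], [278.8, 202.0]]
2.89 [[291.5, 204.9], [291.2, 198.5], [278.2, 203.0]]
2.95 [[290.9, 205.9], [290.7, 199.6], [277.4, 204.5]]
3.0 [[290.6, 206.9], [290.3, 200.5], [276.8, 205.8]]
3.05 [[290.3, 207.8], [290.1, 201.4], [276.4, 207.1]]
```

The side image puts the post at about 2.79 rad and the wedge at 2.89. The post seems to have rolled along the pads, so I've overshot by about 0.1 rad. I release, back off and look clearly.

{"op": "send_rows", "data": {
  "commands": [
    [[0,0,0],[0,0,0],0.4],
    [[0,0,0],[0,0,0],0.4],
    [[0,0,0],[0,0,0],0.4],
    [[0,0,0],[0,0,-0.15],0.4],
    [[0,0,0],[0,0,-0.35],0.4],
    [[0,0,0],[0,0,-0.5],0.4],
    [[0,0,0],[-0.2,0,-0.6],0.4],
    [[0,0,0],[-0.4,0,-0.6],0.4]
  ]
}}

```text
t: 20.22
position: [0.4715, 0.2153, 0.2493]
orientation: [0.606, 0.795, 0.003, 0.001]
wrist_force: [1.7, 0.2, -0.4]
finger_gap: 0.0344
finger_force: 0.0
```

{"op": "send_rows", "data": {
  "commands": [
    [[0,0,0],[-0.2,0,0],0.4],
    [[0,0,0],[-0.4,0,0],0.4],
    [[0,0,0],[-0.6,0,0],0.4],
    [[0,0,0],[-0.8,0,0],0.4],
    [[0,0,0],[-1,0,0],0.4],
    [[0,0,0],[-1,0,0],0.4],
    [[0,0,0],[-1,0,0],0.4]
  ]
}}

```text
t: 20.8
position: [0.5218, 0.0188, 0.2445]
orientation: [0.61, 0.792, -0.0, -0.001]
wrist_force: [-1.0, 1.2, 0.3]
finger_gap: 0.0343
finger_force: 0.0
```

```bash
python3 -c "
from h import *
from workcell import *
s=get_state();print(s['position'],s['finger_gap'])
a=read_camera('side')['image'];b=read_camera('top')['image']
cv2.imwrite('pics/s_end.png',a);cv2.imwrite('pics/t_end.png',b)
f=lambda i,x0,y0,x1,y1,s:cv2.resize(i[y0:y1,x0:x1],s,interpolation=cv2.INTER_CUBIC)
cv2.imwrite('pics/v10.png',np.hstack([f(a,262,180,382,250,(400,233)) if 0 else cv2.copyMakeBorder(f(a,262,170,372,250,(385,280)),0,240,0,0,cv2.BORDER_CONSTANT),f(b,180,185,283,315,(412,520))]))
"
```

```text
[0.52178426 0.01875026 0.24447271] 0.034319224866492165
```

View pics/v10.png

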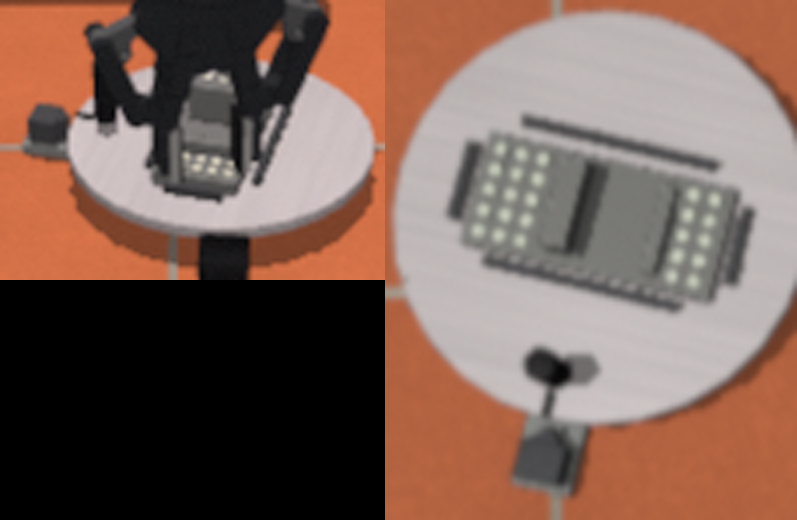

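The last picture shows the plate flat inside all four fences. The post is at about (545,365), and the pointer runs (550,392)–(546,415) towards the wedge apex near (545,427). I'll compute the residual angle.

```bash
python3 -c "
from h import *
f=lambda p,z:back('top',uncrop(np.array(p)-[385,0],4,[180,185]),z)
L=[f(p,.037) for p in((525,120),(720,166),(487,262),(681,308),(464,181),(740,247))]
for i in(0,2,4):
  d=L[i]-L[i+1];print('post dir',np.arctan2(d[1],d[0])+np.pi/2)
c=np.mean([(L[0]+L[1]+L[2]+L[3])/4,(L[4]+L[5])/2],0);print('c',c)
for n,p,z in(('apex',(545,427),.03),('pointer',(548,405),.03),('wedge base mid',(540,478),.03),('post top',(543,364),.08)):
  q=f(p,z)-c;print(n,np.hypot(*q),np.arctan2(q[1],q[0]))
"
```

```text
post dir 2.8757956385955836
post dir 2.8779636085836393
post dir 2.8744163362652095
c [0.53374733 0.26660198]
apex 0.1188443172193745 2.866447993784183
pointer 0.1070726696867731 2.8507262022736946
wedge base mid 0.14583772690196983 2.900083278632332
post top 0.08894016494480544 2.869652382182173
```

By the fences the post faces 2.876 rad. The wedge is at 2.866 to 2.90 rad, so they agree to about 1°. The bar is up and the robot is clear of everything, so I hand in.

```bash
python3 -c "
from workcell import *
print(get_state()['wrist_force']);print(job_done())"
```

```text
[-0.14565091  0.57988716 -0.24754406]
the job is handed in; nothing more can be done
None
```

The job is handed in, with no verdict shown: the clamp bar is up at about 105°, the plate lies flat inside the fenced bay and is released, and the turntable pointer faces the index mark to within about 1° by the camera, at about 21 s on the robot's clock.

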